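Chill and load a specimen transport crate

ROBOT

A 6-joint arm with a two-finger parallel gripper is mounted at the origin on the work surface. World frame = base frame: x ahead of the robot, y to its left, z up, the work surface at z = 0. Lengths are in m, angles in rad, forces in N, time in s.
With the tool pointing down it reaches from about 0.325 to 0.85 m from the base axis. Payload 4.4 kg.
Tool frame: the origin (TCP) lies on the mounting face of the last link; the fingertips stand 199 mm ahead of it and the grasp point (between the pads) lies grasp_offset ahead of it (grasp_offset is the distance from the TCP to the grasp point, in m); z points along the fingers, y is the line along which they close (so a half turn about z gives the same grasp; the last joint's range is limited). The gripper opens to 94 mm and grips with 3 to 60 N. Pads are 16 mm wide; open, the fingers measure 119 mm over their backs; the gripper's body (75 mm by 177 mm) begins 78 mm behind the grasp point.
Start: joints at [1.123, 0.207, 1.542, -0, 1.393, -0.15], TCP at [0.168, 0.55, 0.405] pointing down, gripper open.
Joint ranges: [-2.73, 2.73], [-0.86, 2.22], [0.23, 2.46], [-1.11, 4.25], [0.08, 2.63], [-2.82, 2.82]. Speed limits (rad/s): [2.79, 2.79, 3.14, 3.14, 3.14, 3.14].

INTERFACE

Orientations are given as a 3x3 rotation matrix whose columns are the frame's x, y, z axes.
In Python, from plant import reach, movel, move_joints, grip, dwell, inverse_kinematics, get_state, camera, calibration, IKError, hand_in, search_frame, regions_of, grasp_offset gives the robot as it stands. The module is installed in compiled form; this text tells all that it offers. Calls block until the motion is done:
- reach(position, orientation): joint-space move of the TCP to a pose.
- movel(position, attitude=None, vel=0.15, contact_N=None): straight line of the TCP; attitude=None keeps the orientation; vel is the mean speed in m/s. With contact_N (N) it stops when the force on the tool has changed by that much, and returns True; else False.
- move_joints(angles): joint-space move.
- grip(opening): finger opening in m; the grip force is fixed at half the most; returns when the fingers have stopped.
- dwell(seconds).
- inverse_kinematics(position, orientation): joint angles nearest the present ones, or None.
- get_state(): the state.
- camera(name): name is "side" or "top"; returns the picture (420x560x3 uint8, red, green, blue); there is no depth.
- calibration(name): a dict with "mtx" (3x3 intrinsics, pixels), "R" (3x3) and "t" (3): a world point X has camera coordinates R X + t. Camera axes: x right, y down, z forward; pixel columns grow to the right and rows downward; lengths in m; the calibration is good to about 2 mm. A picture is of the moment at which its call begins. calibration takes no time and is no camera call.
A pose or a line that the arm cannot do raises IKError and nothing moves.
- hand_in(): hands the job in; it is judged then, once.
Trained networks look in the newest picture that a camera, given by its name, has taken for a name from the list of things; names that differ only in an ending like _2 or _b are one class to them, and where a whole thing is asked for, a point or a joint stands for the part that bears it (a point fixed in the world has none). Each returns a list of dicts, best first, with "p" (0 to 1); they miss things now and then, are a little off and sometimes report something else, mostly with a low value. They report only what shows in the picture. A call takes as long as a camera call.
- search_frame(query, camera): "position" ([column, row] in pixels, amid what is visible of it).
- regions_of(query, camera): "region" (420x560 bool, what is visible of it) and "position" ([column, row] in pixels, amid what is visible of it).
The state is a dict: "clock": time; "joint_positions": joint angles; "joint_vel": joint speeds; "tau": joint torques, N m; "position": TCP position; "tool_rot": TCP orientation; "force": force on the tool from outside, world axes, zero at the start; "moment": the same for the moment, N m; "finger_gap": finger opening in m; "finger_force": force on a finger pad.
Only numpy, scipy, OpenCV 4.12 (cv2) and the standard library are available. Lean on these libraries where they do the work, as an engineer would, in place of code of your own. Each camera call takes 0.05 s, during which the arm holds its last target. There are 200 camera calls.

TASK

Get the transport crate ready: with the scoop, never with your fingers, move every cooling ball from the grey tub into the large open bay in the middle of the crate, then lay the scoop back flat on its rubber mat. Only after that stand every specimen jar upright in the crate, one per cell, the wide jars in the row of wide cells and the slim jars in the row of narrow cells. Leave the mouse, the tube rack and the bottle where they are.

Things in the scene. Friction and masses are not known exactly. Their poses are not given: they have to be found in the camera images.
- tub: Fixed grey tub, 262 x 104 mm. Origin on the table, midway across; x runs along it to its slanting end wall. Inside 96 mm wide, side walls 55 mm high. Along x: back wall at -131 mm; ramp falling 15 degrees, from 36 mm up to 6 mm up at -20 mm, so balls roll off it; level floor, 6 mm up, to +100 mm; end wall leaning outward, rising 68 degrees from level to its rim at 120 mm, 56 mm up.
- mat: Fixed black rubber mat where the scoop lives, 150 (its x) x 105 (its y) x 5 mm thick. Origin: centre of the underside.
- scoop: Loose aluminium scoop, 110 to 180 g, lying flat on the mat. Origin: underside of the pan at its centre; x points forward over the open front lip, z up. Pan floor 65 (x -32.5 to +32.5 mm) x 86 x 2 mm; side walls 30 mm high from x = -32.5 to +12.5 mm; back wall 36 mm high at x = -31 mm; open in front.
- scoop_grip (a point): Point to grip on the scoop's upright black handle, 78 mm above the underside, at x = -46.5 mm, y = 0 of the scoop; same axes. The handle is an upright block 28 (x) x 20 (y) mm and 100 mm high from the underside, just behind the back wall; grip it from above across its 20 mm.
- bay (a point): Centre of the floor (top face, 5 mm above the table) of the open middle bay of the fixed yellow crate; inside 104 (x) x 180 (y) mm. Crate: 222 (x) x 188 (y) x 34 mm high, walls 4 mm, lying at a small yaw to the world's axes; z up. Along x it has three strips: three wide cells at -x (nearest the robot), this bay, three narrow cells at +x (farthest).
- wide_row (a point): Centre of the floor (5 mm above the table) of the middle one of the three wide cells; axes as the bay's. The row's other two cells are centred 61 mm either way along y. Each cell is 56 (x) x 57 (y) mm inside, walls up to 29 mm above this floor.
- slim_row (a point): Centre of the floor (5 mm above the table) of the middle one of the three narrow cells; axes as the bay's. The row's other two cells are centred 61 mm either way along y. Each cell is 46 (x) x 57 (y) mm inside, walls up to 29 mm above this floor.
- ball0: White rigid cooling ball, 25 mm diameter, 14 g, loose in the tub (may be absent). Origin: its centre.
- ball1: White rigid cooling ball, 25 mm diameter, 14 g, loose in the tub (may be absent). Origin: its centre.
- ball2: White rigid cooling ball, 25 mm diameter, 14 g, loose in the tub (may be absent). Origin: its centre.
- ball3: White rigid cooling ball, 25 mm diameter, 14 g, loose in the tub (may be absent). Origin: its centre.
- ball4: White rigid cooling ball, 25 mm diameter, 14 g, loose in the tub (may be absent). Origin: its centre.
- ball5: White rigid cooling ball, 25 mm diameter, 14 g, loose in the tub (may be absent). Origin: its centre.
- ball6: White rigid cooling ball, 25 mm diameter, 14 g, loose in the tub (may be absent). Origin: its centre.
- ball7: White rigid cooling ball, 25 mm diameter, 14 g, loose in the tub (may be absent). Origin: its centre.
- wide_jar0: Wide closed specimen jar standing on the table (may be absent), 46 mm diameter all the way up, 72 mm high, 90 g, bottom-heavy, white cap on the top 26 mm. Origin: centre of the underside, z along the jar.
- slim_jar0: Slim closed specimen jar standing on the table (may be absent), 34 mm diameter all the way up, 72 mm high, 60 g, bottom-heavy, white cap on the top 26 mm. Origin: centre of the underside, z along the jar.
- wide_jar1: Wide closed specimen jar standing on the table (may be absent), 46 mm diameter all the way up, 72 mm high, 90 g, bottom-heavy, white cap on the top 26 mm. Origin: centre of the underside, z along the jar.
- slim_jar1: Slim closed specimen jar standing on the table (may be absent), 34 mm diameter all the way up, 72 mm high, 60 g, bottom-heavy, white cap on the top 26 mm. Origin: centre of the underside, z along the jar.
- wide_jar2: Wide closed specimen jar standing on the table (may be absent), 46 mm diameter all the way up, 72 mm high, 90 g, bottom-heavy, white cap on the top 26 mm. Origin: centre of the underside, z along the jar.
- slim_jar2: Slim closed specimen jar standing on the table (may be absent), 34 mm diameter all the way up, 72 mm high, 60 g, bottom-heavy, white cap on the top 26 mm. Origin: centre of the underside, z along the jar.
- mouse: Bystander: white computer mouse, 100 x 58 x 22 mm, loose. Origin: centre of the underside.
- rack: Bystander: yellow tube rack, 50 x 130 x 45 mm with tubes up to 100 mm high, loose. Origin: centre of the underside.
- bottle: Bystander: white bottle, 60 mm diameter, 100 mm high, loose. Origin: centre of the underside.

How it is judged:
By the outcome, as a careful person would: the job done as asked, in the order asked, and still so for the second after the job is handed in, with the robot touching nothing.
Of ball0, ball1, ball2, ball3, ball4, ball5, ball6, ball7 only 7 to 8 are there at a start; the rules pass over those that are not, and their reading is None.
Of wide_jar0, slim_jar0, wide_jar1, slim_jar1, wide_jar2, slim_jar2 only 5 to 6 are there at a start; the rules pass over those that are not, and their reading is None.
At some moment in a run one of wide_jar0, slim_jar0, wide_jar1, slim_jar1, wide_jar2, slim_jar2 may be knocked a few centimetres aside while the robot is not near it.
It also fails if it takes over 210 s, if anything falls off the work surface, if the arm or the gripper's body presses on something with over 40 N, if the wrist force passes 120 N, or if a joint passes its speed limit or range.

## Working session

There is one attempt and no reset: what is moved stays moved. The work goes in short steps, each a Python script; the robot and the scene stay as the last script left them, time stands still between calls to the robot, and variables do not carry over. Pictures are saved under pics/ and viewed, at most 14 in all, crops included, and the job is handed in when it is done.

```bash
ls; mkdir -p pics
python3 - <<'E'
from plant import *
import cv2,numpy as np
np.set_printoptions(precision=3,suppress=True)
for c in("top","side"):
    im=camera(c);cv2.imwrite(f"pics/{c}0.png",im[:,:,::-1]);k=calibration(c);print(c,k)
    for q in ["tub","mat","scoop","bay","ball0","wide_jar0","slim_jar0","mouse","rack","bottle"]:
        try: print(q,[(np.round(d["position"]).astype(int).tolist(),round(float(d["p"]),2)) for d in search_frame(q,c)])
        except Exception as e: print(q,e)
print(grasp_offset,get_state())
E
```

```text
pics
top {'mtx': array([[447.833,   0.   , 279.897],
       [  0.   , 447.833, 215.358],
       [  0.   ,   0.   ,   1.   ]]), 'R': array([[ 0.005, -1.   , -0.011],
       [-0.995, -0.004, -0.096],
       [ 0.096,  0.011, -0.995]]), 't': array([0.014, 0.585, 1.121])}
tub [([197, 210], 0.96)]
mat [([189, 277], 0.87)]
scoop [([203, 277], 0.92), ([132, 220], 0.26)]
bay [([334, 226], 0.8)]
ball0 [([213, 224], 0.66), ([240, 194], 0.56), ([224, 199], 0.51), ([336, 223], 0.23)]
wide_jar0 [([444, 285], 0.96), ([403, 250], 0.77), ([407, 216], 0.58)]
slim_jar0 [([441, 253], 0.8), ([412, 286], 0.71), ([438, 220], 0.55), ([213, 220], 0.37)]
mouse [([133, 256], 0.72)]
rack [([275, 154], 0.8)]
bottle [([130, 220], 0.56), ([443, 284], 0.21)]
side {'mtx': array([[453.508,   0.   , 284.967],
       [  0.   , 453.508, 202.872],
       [  0.   ,   0.   ,   1.   ]]), 'R': array([[ 0.91 , -0.414, -0.021],
       [-0.298, -0.618, -0.728],
       [ 0.288,  0.669, -0.685]]), 't': array([-0.546,  0.228,  1.057])}
tub [([252, 164], 0.83)]
mat [([184, 186], 0.74)]
scoop [([206, 181], 0.6), ([352, 332], 0.52)]
bay [([292, 254], 0.55)]
ball0 [([262, 182], 0.52), ([272, 174], 0.43), ([278, 363], 0.3)]
wide_jar0 [([334, 296], 0.86), ([277, 362], 0.8), ([298, 310], 0.62)]
slim_jar0 [([314, 343], 0.77), ([353, 332], 0.77), ([259, 330], 0.73)]
mouse [([194, 149], 0.9)]
rack [([328, 188], 0.91)]
bottle [([227, 131], 0.68)]
0.1804 {'clock': 1.1, 'joint_positions': array([ 1.123,  0.207,  1.541, -0.   ,  1.393, -0.15 ]), 'joint_vel': array([ 0.   , -0.   ,  0.   ,  0.001, -0.001,  0.   ]), 'tau': array([ -0.   , -37.089, -28.176,   0.07 ,   0.027,   0.   ]), 'position': array([0.168, 0.55 , 0.405]), 'tool_rot': array([[-0.956,  0.292,  0.   ],
       [ 0.292,  0.956,  0.   ],
       [-0.   ,  0.   , -1.   ]]), 'force': array([ 0.386, -0.738, -0.289]), 'moment': array([ 0.008,  0.003, -0.004]), 'finger_force': 0.0, 'finger_gap': 0.09408252457076322}
```

```bash
cd pics; python3 -c "
import cv2
a=cv2.imread('top0.png')[120:330,90:490];cv2.imwrite('top0c.png',cv2.resize(a,None,fx=2,fy=2,interpolation=cv2.INTER_CUBIC))
a=cv2.imread('side0.png')[90:390,150:450];cv2.imwrite('side0c.png',cv2.resize(a,None,fx=2,fy=2,interpolation=cv2.INTER_CUBIC))"
```

```text
(no output)
```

View pics/top0c.png

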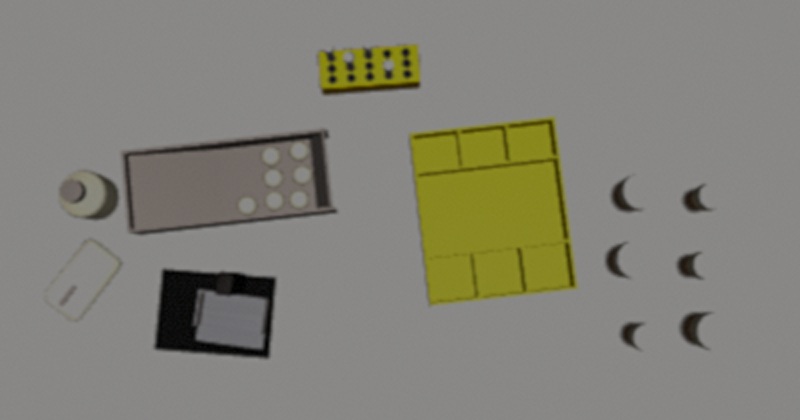

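View pics/side0c.png

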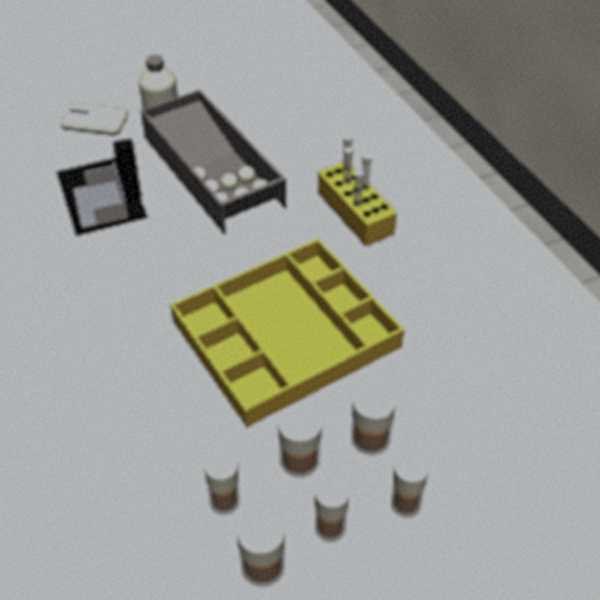

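Top view shows 7 balls at the tub's slanted end (crop 247–302, 151–205), the scoop with its handle on the far side of the mat (228, 283), the crate (490, 210) and 6 jars on the right. Next I fit poses to the masks from both cameras.

```bash
cat > vis.py <<'E'
import numpy as np, cv2
from scipy.optimize import minimize
from plant import *
np.set_printoptions(precision=4,suppress=True)
def proj(P,c):
    k=calibration(c);X=np.asarray(P)@k["R"].T+k["t"];u=X@np.array(k["mtx"]).T
    return u[:,:2]/u[:,2:]
def back(px,z,c):
    k=calibration(c);d=k["R"].T@np.linalg.solve(k["mtx"],[px[0],px[1],1.]);o=-k["R"].T@k["t"]
    return (o+d*(z-o[2])/d[2])
def box(x0,x1,y0,y1,z0,z1): return np.array([[x,y,z] for x in(x0,x1) for y in(y0,y1) for z in(z0,z1)])/1000
def cyl(r,z0,z1):
    a=np.linspace(0,2*np.pi,24,endpoint=False)
    return np.vstack([np.c_[r*np.cos(a),r*np.sin(a),0*a+z] for z in(z0,z1)])/1000
crate=[box(-111,111,-94,94,0,34)]  # crate frame: see off
tub=[np.vstack([box(-131,100,-52,52,0,6),box(-131,120,-52,52,55,56)])]
mat=[box(-75,75,-52.5,52.5,0,5)]
scoop=[box(-32.5,32.5,-43,43,0,2),box(-32.5,12.5,-43,43,0,30),box(-60.5,-32.5,-10,10,0,100)]
wide=[cyl(23,0,72)];slim=[cyl(17,0,72)]
S=4
def render(parts,p,c,z=0.):
    R=np.array([[np.cos(p[2]),-np.sin(p[2]),0],[np.sin(p[2]),np.cos(p[2]),0],[0,0,1]])
    m=np.zeros((420,560),np.float32)
    for q in parts:
        h=cv2.convexHull(proj(q@R.T+[p[0],p[1],z],c).astype(np.float32))
        t=np.zeros((420,560),np.uint8);cv2.fillConvexPoly(t,np.round(h*256).astype(np.int32),255,cv2.LINE_AA,8);m=np.maximum(m,t/255.)
    return m
def fit(parts,p0,masks,z=0.,yaw=True):
    ms={c:cv2.GaussianBlur(m.astype(np.float32),(0,0),.7) for c,m in masks.items()}
    def cost(v):
        p=[v[0],v[1],v[2] if yaw else 0.]
        return sum(((cv2.GaussianBlur(render(parts,p,c,z),(0,0),.7)-m)**2).sum()/m.sum() for c,m in ms.items())
    n=3 if yaw else 2; s=np.vstack([np.zeros(n),np.diag([.01,.01,.1][:n])])+np.array(p0[:n])
    r=minimize(cost,p0[:n],method="Nelder-Mead",options=dict(initial_simplex=s,xatol=1e-4,fatol=1e-5))
    return r.x,r.fun
E
cat > a.py <<'E'
from vis import *
camera("top");camera("side")
M={}
for c in("top","side"):
    for q in["tub","mat","scoop","bay"]:
        r=regions_of(q,c); M[q,c]=r[0]["region"]; print(q,c,r[0]["p"],r[0]["region"].sum())
g={}
for q,parts,yaw in(("tub",tub,-1.6),("mat",mat,3.1),("scoop",scoop,3.1),("bay",crate,0.)):
    p0=back(np.argwhere(M[q,"top"]).mean(0)[::-1],.02,"top")
    for cs in(("top","side"),("top",),("side",)):
        ms={c:M[q,c] for c in cs}
        print(q,cs,*min((fit(parts,[p0[0],p0[1],yaw+d],ms,.005 if q=="scoop" else 0.) for d in(-.1,.1)),key=lambda t:t[1]))
for q,parts in(("wide_jar0",wide),("slim_jar0",slim)):
    for r in regions_of(q,"top"):
        p0=back(r["position"],.06,"top");print(q,r["p"],*fit(parts,p0,{"top":r["region"]},0,False))
    for r in regions_of(q,"side"):
        p0=back(r["position"],.03,"side");print(q,"side",r["p"],*fit(parts,p0,{"side":r["region"]},0,False))
for r in search_frame("ball0","top"): print(r["p"],back(r["position"],.0185,"top"))
for u in((270,156),(299,151),(273,178),(302,175),(247,205),(275,201),(299,199)): print("b",back((90+u[0]/2,120+u[1]/2),.0185,"top"))
for n in("bottle","mouse","rack"):
  for r in search_frame(n,"top")[:1]: print(n,back(r["position"],.05,"top"))
E
python3 a.py
```

```text
tub top 0.75 4051
mat top 0.97 1298
scoop top 0.78 1047
bay top 0.97 6593
tub side 0.95 2580
mat side 0.96 478
scoop side 0.6 930
bay side 0.81 6145
tub ('top', 'side') [ 0.598   0.2069 -1.452 ] 0.20614945006319807
tub ('top',) [ 0.5969  0.205  -1.456 ] 0.10797870352270264
tub ('side',) [ 0.6001  0.2107 -1.4542] 0.07880591767273552
mat ('top', 'side') [0.4291 0.235  4.643 ] 2.4233682590699126
mat ('top',) [0.4167 0.2604 3.6366] 1.1948903024344688
mat ('side',) [0.4299 0.2383 1.5009] 1.5547914527816558Traceback (most recent call last):
  File "a.py", line 12, in <module>
    print(q,cs,*min((fit(parts,[p0[0],p0[1],yaw+d],ms,.005 if q=="scoop" else 0.) for d in(-.1,.1)),key=lambda t:t[1]))
                ~~~^^^^^^^^^^^^^^^^^^^^^^^^^^^^^^^^^^^^^^^^^^^^^^^^^^^^^^^^^^^^^^^^^^^^^^^^^^^^^^^^^^^^^^^^^^^^^^^^^^^
  File "a.py", line 12, in <genexpr>
    print(q,cs,*min((fit(parts,[p0[0],p0[1],yaw+d],ms,.005 if q=="scoop" else 0.) for d in(-.1,.1)),key=lambda t:t[1]))
                     ~~~^^^^^^^^^^^^^^^^^^^^^^^^^^^^^^^^^^^^^^^^^^^^^^^^^^^^^^^^^
  File "vis.py", line 34, in fit
    r=minimi
[... 241 characters left out ...]
n(np.copy(x), *(wrapper_args + args))
  File "vis.py", line 32, in cost
    return sum(((cv2.GaussianBlur(render(parts,p,c,z),(0,0),.7)-m)**2).sum()/m.sum() for c,m in ms.items())
  File "vis.py", line 32, in <genexpr>
    return sum(((cv2.GaussianBlur(render(parts,p,c,z),(0,0),.7)-m)**2).sum()/m.sum() for c,m in ms.items())
                                  ~~~~~~^^^^^^^^^^^^^
  File "vis.py", line 25, in render
    h=cv2.convexHull(proj(q@R.T+[p[0],p[1],z],c).astype(np.float32))
                     ~~~~^^^^^^^^^^^^^^^^^^^^^^^
  File "vis.py", line 6, in proj
    k=calibration(c);X=np.asarray(P)@k["R"].T+k["t"];u=X@np.array(k["mtx"]).T
ValueError: time passes only in moves, steps and waits
```

```bash
sed -i 's/^S=4/_K={c:calibration(c) for c in("top","side")}/; s/k=calibration(c);/k=_K[c];/' vis.py; sed -i 's/("mat",mat,3.1),//' a.py
cat >> a.py <<'E'
np.savez("m.npz",**{a+"_"+b:v for (a,b),v in M.items()})
E
python3 a.py
```

```text
tub top 0.59 3722
mat top 0.9 1356
scoop top 0.41 6396Traceback (most recent call last):
  File "a.py", line 6, in <module>
    r=regions_of(q,c); M[q,c]=r[0]["region"]; print(q,c,r[0]["p"],r[0]["region"].sum())
                              ~^^^
IndexError: list index out of range
```

```bash
cat > e.py <<'E'
M0=M if 0 else None
E
rm e.py
python3 - <<'E'
s=open('a.py').read()
s=s.replace('''        r=regions_of(q,c); M[q,c]=r[0]["region"]; print(q,c,r[0]["p"],r[0]["region"].sum())
''','''        r=[]
        for i in range(2): camera(c); r+=regions_of(q,c)[:1]
        r.sort(key=lambda d:-d["p"]); M[q,c]=r[0]["region"]; print(q,c,r[0]["p"],[d["region"].sum() for d in r])
''')
open('a.py','w').write(s)
E
python3 a.py
```

```text
tub top 0.87 [np.int64(4054), np.int64(4130)]
mat top 0.6 [np.int64(428), np.int64(1226)]
scoop top 0.93 [np.int64(975), np.int64(1043)]
bay top 0.82 [np.int64(6463), np.int64(6456)]
tub side 0.92 [np.int64(2580), np.int64(2376)]
mat side 0.88 [np.int64(346), np.int64(427)]
scoop side 0.74 [np.int64(908), np.int64(841)]
bay side 0.74 [np.int64(6344), np.int64(6081)]
tub ('top', 'side') [ 0.5979  0.2073 -1.4531] 0.21012712651378204
tub ('top',) [ 0.5966  0.205  -1.4614] 0.10505742054993186
tub ('side',) [ 0.5996  0.2124 -1.4518] 0.08122753004116866
scoop ('top', 'side') [0.4218 0.2094 2.9752] 0.14993356616716685
scoop ('top',) [0.4204 0.2072 3.0064] 0.08056140960121454
scoop ('side',) [0.4237 0.2151 2.9631] 0.028608422042599144
bay ('top', 'side') [ 0.563  -0.1233  0.1212] 0.03719395882526347
bay ('top',) [ 0.5609 -0.1256  0.1195] 0.01240508826722125
bay ('side',) [ 0.5648 -0.1204  0.1145] 0.003304449542547857
wide_jar0 0.94 [ 0.4115 -0.3909] 0.03172862904532325
wide_jar0 0.85 [ 0.5827 -0.3049] 0.11334434455598005
wide_jar0 0.65 [ 0.4989 -0.2964] 0.03777638905514477
wide_jar0 0.33 [0.
[... 236 characters left out ...]
] 0.10864757410027841
slim_jar0 0.7 [ 0.5766 -0.3916] 0.17023605237995845
slim_jar0 0.58 [ 0.4041 -0.3085] 0.046370270641030775
slim_jar0 side 0.93 [ 0.4068 -0.3021] 0.09502093184311428
slim_jar0 side 0.91 [ 0.4959 -0.3767] 0.10243971662368248
slim_jar0 side 0.59 [ 0.5806 -0.3878] 0.0412388365156966
0.61 [0.5669 0.1237 0.0185]
0.53 [0.5741 0.1557 0.0185]
0.5 [0.5669 0.1926 0.0185]
0.41 [0.6053 0.1573 0.0185]
0.4 [0.6117 0.1168 0.0185]
b [0.631  0.1598 0.0185]
b [0.6376 0.1221 0.0185]
b [0.6022 0.1554 0.0185]
b [0.6062 0.1178 0.0185]
b [0.5669 0.1885 0.0185]
b [0.5723 0.1523 0.0185]
b [0.575  0.1213 0.0185]
bottle [0.574  0.3958 0.05  ]
mouse [0.477  0.3907 0.05  ]
rack [0.746  0.0304 0.05  ]
```

```bash
cat > o.py <<'E'
from vis import *
def wire(im,P,p,c,z=0,f=3,o=(0,0),col=(0,0,255)):
    R=np.array([[np.cos(p[2]),-np.sin(p[2]),0],[np.sin(p[2]),np.cos(p[2]),0],[0,0,1]])
    q=(proj(np.array(P)/1000@R.T+[p[0],p[1],z],c)-o+.5)*f
    cv2.polylines(im,[np.round(q*16).astype(np.int32)],True,col,1,cv2.LINE_AA,4)
rims=[[(-131,-52,55),(120,-52,55),(120,52,55),(-131,52,55)],[(-127,-48,55),(120,-48,55),(120,48,55),(-127,48,55)],[(100,-48,6),(100,48,6),(120,48,56),(120,-48,56)],[(-131,-52,0),(100,-52,0),(100,52,0),(-131,52,0)]]
for c,b,o,w in(("top",-1,(95,130),(165,85)),("side",1,(170,100),(130,110))):
    im=cv2.imread(f"pics/{c}0.png")[o[1]:o[1]+w[1],o[0]:o[0]+w[0]];f=5 if c=="side" else 4
    im=cv2.convertScaleAbs(cv2.resize(im,None,fx=f,fy=f,interpolation=cv2.INTER_CUBIC),alpha=1.4)
    d=np.array([.0018,.0027,0])*b
    for r in rims: wire(im,r,np.array([.5985,.2085,-1.455])+d,c,0,f,o)
    cv2.imwrite(f"pics/ov_{c}.png",im)
E
python3 o.py
```

```text
(no output)
```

View pics/ov_top.png

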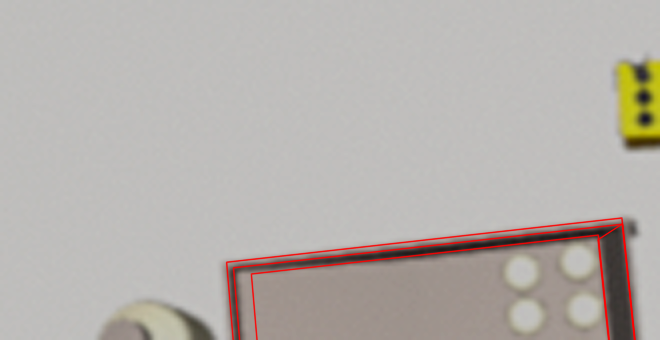

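View pics/ov_side.png

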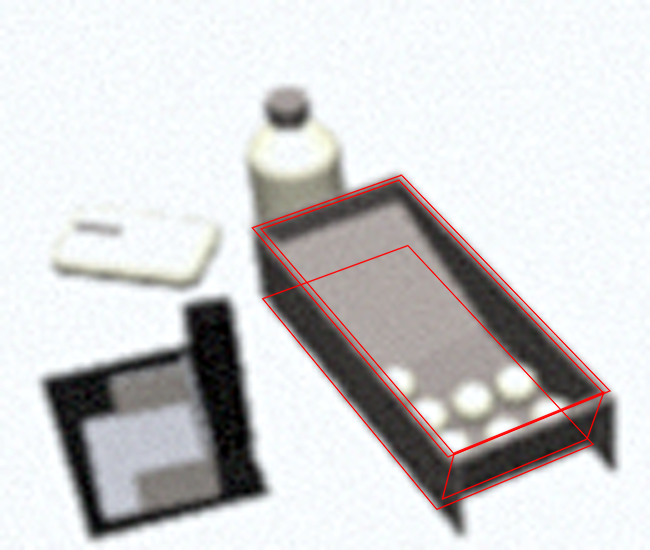

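The tub wireframe fits both views to about 2 mm (in the top view its far edge sits about 0.7 px too far out). Next is a scoop motion helper and a dry IK check.

```bash
cat > rob.py <<'E'
from vis import *
from scipy.spatial.transform import Rotation as Ro
TUB=np.array([.597,.208,-1.455]);CR=np.array([.563,-.123,.118]);SC=np.array([.422,.211,2.985]);FL=1
def rz(a): return Ro.from_euler("z",a).as_matrix()
def w(f,x,y): return f[:2]+rz(f[2])[:2,:2]@np.array([x,y])
def scp(lip,h,yaw,pitch):
    """TCP pose for lip underside edge at world xy=lip, height h, heading yaw, pitch deg (nose down +)"""
    R=rz(yaw)@Ro.from_euler("y",pitch,degrees=True).as_matrix()
    p=np.array([lip[0],lip[1],h])+R@np.array([-.0325-.0465,0,.078+grasp_offset])
    return p,R@np.diag([FL,-FL,-1.])
def tubp(s,h,pitch): return scp(w(TUB,s/1000,0),h/1000,TUB[2],pitch)
def bayp(y,h,pitch): return scp(w(CR,.005,y/1000),h/1000,CR[2]-np.pi/2,pitch)
def matp(h): return scp(SC[:2]+.0325*np.array([np.cos(SC[2]),np.sin(SC[2])]),h/1000,SC[2],0)
def ml(P,vel=.15,**k): return movel(P[0],P[1],vel,**k)
E
python3 - <<'E'
import rob;from rob import *
for f in(1,-1):
    rob.FL=f
    for n,P in dict(mat=matp(5),mat2=matp(120),t0=tubp(-14,110,15),t1=tubp(98,7,1),t2=tubp(109,40,-25),t3=tubp(109,130,-25),b0=bayp(45,130,-25),b1=bayp(45,50,0),b2=bayp(45,20,45)).items():
        q=inverse_kinematics(*P); print(f,n,P[0],q)
E
```

```text
1 mat [0.4679 0.2037 0.2634] [ 0.241   0.2376  1.825  -0.      1.079  -1.1732]
1 mat2 [0.4679 0.2037 0.3784] [ 0.241   0.0929  1.7277 -0.      1.321  -1.1732]
1 t0 [0.5943 0.2313 0.38  ] None
1 t1 [0.5997 0.1846 0.2667] None
1 t2 [0.5887 0.2793 0.2408] [ 0.3995  0.5858  1.4101 -0.4344  1.3015 -2.7075]
1 t3 [0.5887 0.2793 0.3308] [ 0.3995  0.4849  1.3586 -0.4216  1.4403 -2.772 ]
1 b0 [0.5414 0.1018 0.3308] None
1 b1 [0.5534 0.0007 0.3084] None
1 b2 [ 0.5776 -0.2037  0.2586] [-0.6063  0.5811  1.4435  0.562   1.6822  2.315 ]
-1 mat [0.4679 0.2037 0.2634] [ 0.241   0.2376  1.825  -0.      1.079   1.9683]
-1 mat2 [0.4679 0.2037 0.3784] [ 0.241   0.0929  1.7277 -0.      1.321   1.9683]
-1 t0 [0.5943 0.2313 0.38  ] [0.177  0.3436 1.4311 0.2675 1.3582 0.0055]
-1 t1 [0.5997 0.1846 0.2667] [0.1569 0.4516 1.5227 0.019  1.1666 0.0336]
-1 t2 [0.5887 0.2793 0.2408] [ 0.3995  0.5858  1.4101 -0.4344  1.3015  0.4341]
-1 t3 [0.5887 0.2793 0.3308] [ 0.3995  0.4849  1.3586 -0.4216  1.4403  0.3696]
-1 b0 [0.5414 0.1018 0.3308] [ 0.1388  0.2582  1.6691 -0.4602  1.2576  0.1745]
-1 b1 [0.5534 0.0007 0.3084] [-0.1551  0.2595  1.6883 -0.      1.1937 -0.2731]
-1 b2 [ 0.5776 -0.2037  0.2586] [-0.6063  0.5811  1.4435  0.562   1.6822 -0.8266]
```

```bash
sed -i 's/FL=1$/FL=-1/' rob.py
python3 - <<'E'
from rob import *
reach(*matp(80));grip(.06)
print(ml(matp(5),.12,contact_N=10)); grip(0.0); s=get_state();print(s["finger_gap"],s["finger_force"],s["force"],s["clock"])
ml(matp(70));s=get_state();print(s["finger_gap"],s["force"],s["clock"])
for c in("top","side"):
    im=camera(c);cv2.imwrite(f"pics/{c}1.png",im[:,:,::-1])
    r=regions_of("scoop",c)
    for d in r[:1]: print(c,d["p"],d["region"].sum(),*fit(scoop,SC,{c:d["region"]},.07))
E
```

```text
False
0.01997994518074782 29.92717981338501 [-0.2836 -0.1366  1.8287] 8.0083
0.019755210221745603 [-0.923  -0.5768 -1.4164] 8.5917
top 0.76 256 [0.4125 0.1859 1.9208] 3.210453874801875
side 0.64 853 [0.4235 0.2154 2.948 ] 0.19108914858586026
```

Held-scoop check: side-camera bias is about +4 mm in y, top about −4 mm, so averaging the two is right. Now the first scoop.

```bash
cat > scoopit.py <<'E'
from rob import *
def st(n):
    s=get_state();print(n,round(s["clock"],1),s["force"],s["moment"],round(s["finger_gap"],4))
ml(matp(130),.25) if get_state()["position"][1]>.19 and get_state()["position"][0]<.5 else None
reach(*tubp(-14,115,15)); ml(tubp(-14,40,15),.2); st("above")
print(ml(tubp(-14,7,15),.06,contact_N=4)); st("in")
for s,a in((0,14),(20,10.5),(40,7),(60,3.5)): ml(tubp(s,6.8,a),.08)
st("60"); ml(tubp(80,6.8,1.5),.06); st("80")
hit=ml(tubp(101,6.8,1),.04,contact_N=5); st(f"end {hit}")
p=get_state()["position"];s1=((p-tubp(0,6.8,1)[0])[:2]@np.array([np.cos(TUB[2]),np.sin(TUB[2])]))*1000;print("lip s",s1)
for h,a in((15,-4),(26,-10),(36,-16),(47,-23)): ml(tubp(s1-1.5+.35*(h-6.8),h,a),.06)
st("tilt"); ml(tubp(s1+10,125,-25),.15); st("up")
E
python3 scoopit.py
python3 - <<'E'
from vis import *
a=[]
for c,(x,y) in(("top",(130,140)),("side",(180,90))):
    im=camera(c)[y:y+110,x:x+140,::-1];a.append(cv2.resize(im,None,fx=2.8,fy=2.8,interpolation=cv2.INTER_CUBIC))
cv2.imwrite("pics/lift1.png",np.hstack(a))
E
```

```text
above 11.4 [ 0.0405 -0.2932 -1.5776] [-0.2115  0.0405  0.0738] 0.0198
True
in 12.0 [-0.0966 -0.9469  4.1754] [-0.0827 -0.093  -0.0758] 0.02
60 13.0 [ 0.1956  0.6435 -0.5765] [0.0024 0.0323 0.011 ] 0.0199
80 13.3 [ 0.0441  0.3712 -1.5283] [0.0071 0.0489 0.0073] 0.0198
end True 13.6 [2.0415 2.5347 2.7587] [ 0.0275 -0.2713  0.0876] 0.0202
lip s 87.29810029393025
tilt 15.7 [-0.817   7.0337  0.1281] [ 1.5257  0.1738 -0.0155] 0.0197
up 16.4 [-0.9585 -0.165  -1.6315] [ 0.3749  0.1383 -0.0237] 0.0197
```

View pics/lift1.png

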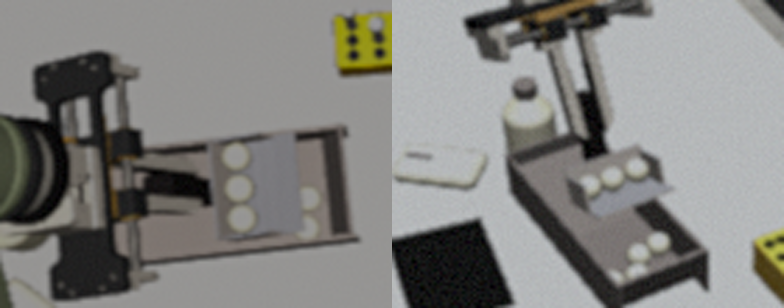

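Three balls are in the pan and four are left at the end wall (the contact stop tripped early at s = 87). Dump these, then make a second pass with a higher threshold.

```bash
cat > dump.py <<'E'
from rob import *
import sys
hl=float(sys.argv[1])
ml(bayp(45,125,-25),.25); ml(bayp(45,62,-10),.2); ml(bayp(45,52,-3),.2)
ml(bayp(45,hl,35),.2); ml(bayp(45,hl+3,45),.15); dwell(.4)
ml(bayp(45,80,20),.2); ml(bayp(45,125,0),.25); print(get_state()["clock"],get_state()["force"])
E
python3 dump.py 24
sed -i 's/contact_N=5)/contact_N=12)/; s/tubp(101,6.8,1),.04/tubp(100,6.8,1),.05/' scoopit.py
python3 scoopit.py
python3 - <<'E'
from vis import *
a=[]
for c,(x,y) in(("top",(130,140)),("side",(180,90))):
    im=camera(c);im=im[y:y+170,x:x+260] if c=="top" else im[y:y+220,x:x+230];a.append(cv2.resize(im[:,:,::-1],(400,262 if c=="top" else 383),interpolation=cv2.INTER_CUBIC))
a[0]=cv2.copyMakeBorder(a[0],0,121,0,0,0)
cv2.imwrite("pics/lift2.png",np.hstack(a))
E
```

```text
21.4417 [ 0.5957  0.918  -1.4893]
above 23.1 [-0.4691  0.4378 -0.49  ] [-0.1865  0.0826 -0.0261] 0.0198
True
in 23.5 [ 0.9589  0.3741 -0.0837] [-0.2319 -0.1323 -0.0362] 0.02
60 24.6 [2.1207 0.3597 6.9199] [-0.4835 -0.1839  0.0725] 0.0198
80 24.9 [0.5129 1.664  7.9343] [-0.3265  0.0244 -0.0718] 0.0197
end False 25.4 [0.7743 2.5345 7.1261] [ 0.0384  0.1194 -0.0142] 0.0201
lip s 99.59314932731412
tilt 27.5 [-0.368   0.3246 -1.2282] [ 0.4852  0.1602 -0.0326] 0.0199
up 28.1 [ 0.1137  0.2324 -2.3752] [ 0.3058  0.127  -0.0238] 0.0198
```

View pics/lift2.png

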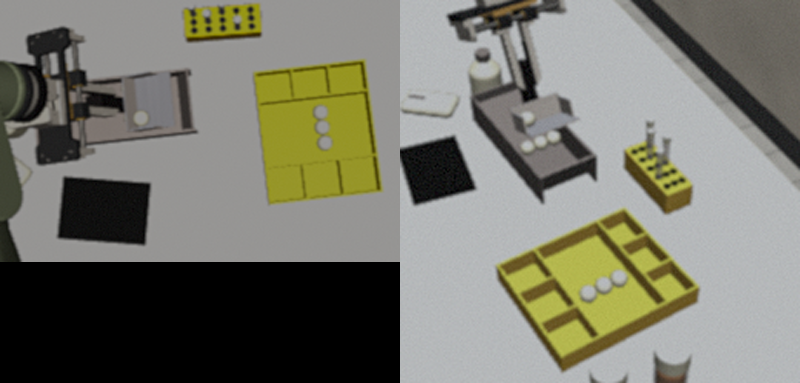

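One ball is on the pan and three are in the tub beneath it. They had probably rolled back and the scoop rode over them (Fz ≈ 7 N), so the scoop may have slipped in the grip. Dump this one, re-seat the scoop on the mat, and check where the balls are before going in again.

```bash
python3 dump.py 32
cat > balls.py <<'E'
from rob import *
def balls(save=None,c="top"):
    """white blobs inside tub -> tub coords mm"""
    im=camera(c)
    if save: cv2.imwrite(save,im[:,:,::-1])
    b=-1 if c=="top" else 1; bias=b*np.array([.0018,.004])
    g=np.uint8(np.array([[0]]));poly=proj([list(w(TUB,x,y)+bias)+[.0185] for x,y in((-.125,-.048),(.1,-.048),(.1,.048),(-.125,.048))],c)
    m=np.zeros(im.shape[:2],np.uint8);cv2.fillConvexPoly(m,np.round(poly).astype(int),1)
    t=((im.min(2)>165)&(m>0)).astype(np.uint8)
    n,l,s,ce=cv2.connectedComponentsWithStats(t)
    out=[]
    for i in range(1,n):
        if s[i,4]>8:
            p=back(ce[i],.0185,c)[:2]-bias-TUB[:2]; out.append(np.r_[rz(TUB[2])[:2,:2].T@p*1000,s[i,4]])
    return np.array(out).round(0)
E
python3 - <<'E'
from rob import *; from balls import balls
ml(matp(130),.25) if 0 else reach(*matp(130)); ml(matp(15),.2); print(ml(matp(2),.03,contact_N=6),get_state()["position"][2]-matp(5)[0][2])
grip(.05); dwell(.2); ml(matp(5),.1);grip(0.); s=get_state();print(s["finger_gap"],s["clock"],s["force"])
print(balls("pics/t3.png"));dwell(.5);print(balls());print(balls(c="side"))
for c in("top","side"):
  im=camera(c);cv2.imwrite(f"pics/{c}3.png",im[:,:,::-1])
  for q in("scoop",): print([(d["p"],*fit(scoop,SC,{c:d["region"]},.005)) for d in regions_of(q,c)[:1]])
a=cv2.imread("pics/top3.png")[120:320,90:410];b=cv2.imread("pics/side3.png")[90:310,150:400]
cv2.imwrite("pics/m3.png",np.hstack([cv2.resize(a,None,fx=1.3,fy=1.3,interpolation=2),cv2.resize(b,(295,260),interpolation=2)]))
E
```

```text
33.1583 [-0.6895 -0.4111 -0.5689]
True 0.0017865313722074672
0.019689367182742737 37.875 [ 0.2309 -1.2824 -0.2251]
[]
[]
[[ -6.  40.  19.]
 [ -6.  15.  21.]
 [ -4. -10.  20.]]
[(0.53, array([0.4226, 0.163 , 3.0792]), np.float64(3.7356896961349797))]
[(0.61, array([0.4333, 0.2125, 2.9219]), np.float64(0.11113068188683718))]
```

View pics/m3.png

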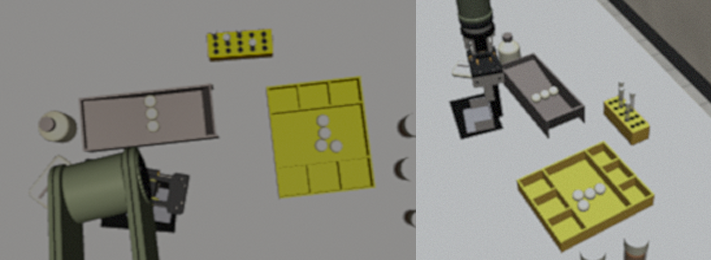

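Run:
```python
from rob import *
for u in((150,101),(152,114),(153,126)):
    p=back((90+u[0]/1.3,120+u[1]/1.3),.0185,"top")[:2]+[.0018,.004];print(rz(TUB[2])[:2,:2].T@(p-TUB[:2])*1000)
grip(.06);ml(matp(120),.3);reach(np.array([.4,-.05,.42]),get_state()["tool_rot"])
for i in range(2):
  for c in("top","side"):
    im=camera(c);cv2.imwrite(f"pics/{c}4_{i}.png",im[:,:,::-1])
    print(c,[(d["p"],d["region"].sum(),*fit(scoop,SC,{c:d["region"]},.005)) for d in regions_of("scoop",c)[:1]])
print(get_state()["clock"])
```

```text
[-2.6256 36.9524]
[-1.1369 10.434 ]
[ -1.4476 -13.7527]
top [(0.59, np.int64(977), array([0.4293, 0.2094, 2.9675]), np.float64(0.07930441921075254))]
side [(0.57, np.int64(290), array([0.4317, 0.215 , 2.7713]), np.float64(2.047070735143292))]
top [(0.64, np.int64(1015), array([0.4294, 0.2086, 2.9739]), np.float64(0.047260797005669056))]
side [(0.71, np.int64(312), array([0.4314, 0.2153, 2.8315]), np.float64(1.8373573974341788))]
41.475
```

```bash
sed -i 's/SC=np.array([^)]*)/SC=np.array([.431,.211,2.98])/' rob.py
python3 - <<'E'
s=open('scoopit.py').read()
i=s.index('reach(');j=s.index('st("60")')
s=s[:i]+'''reach(*tubp(-26,115,18)); ml(tubp(-26,40,18),.2); st("above")
print(ml(tubp(-26,9.2,18),.06,contact_N=7)); st("in")
for s,a in((-16,16.5),(0,14),(20,10.5),(40,7),(60,3.5)): ml(tubp(s,7.2,a),.08); st(s)
'''+s[j:]
open('scoopit.py','w').write(s)
E
python3 - <<'E'
from rob import *
print("mat",back((198,276.5),.005,"top")+[.0018,.004,0])
reach(*matp(120));ml(matp(5),.2);grip(0.);ml(matp(50),.2);print(get_state()["finger_gap"])
E
python3 scoopit.py
python3 - <<'E'
from vis import *
a=[]
for c,(x,y) in(("top",(130,140)),("side",(180,90))):
    im=camera(c)[y:y+110,x:x+140,::-1];a.append(cv2.resize(im,None,fx=2.8,fy=2.8,interpolation=cv2.INTER_CUBIC))
cv2.imwrite("pics/lift3.png",np.hstack(a))
E
```

```text
mat [0.4294 0.2322 0.005 ]
0.019555943601741795
above 47.0 [-0.4593 -0.2483 -1.1992] [-0.2848  0.0036  0.0625] 0.0199
False
in 47.7 [ 0.2068  0.012  -2.7299] [-0.2745  0.0208  0.0333] 0.0199
-16 48.0 [ 0.1933  0.0345 -1.7282] [-0.2397  0.0394 -0.038 ] 0.0201
0 48.2 [-0.691  -0.1686 -2.0832] [-0.2202  0.009   0.0265] 0.02
20 48.5 [ 0.2484 -0.7487 -1.3408] [-0.1798  0.0151  0.0522] 0.0197
40 48.7 [ 0.468   0.1097 -1.1793] [-0.1678  0.0503  0.0124] 0.0196
60 49.0 [ 0.5659 -0.6073 -0.5417] [-0.0742  0.0745 -0.0075] 0.0199
60 49.0 [ 0.5659 -0.6073 -0.5417] [-0.0742  0.0745 -0.0075] 0.0199
80 49.3 [ 0.5468  1.6702 -2.1587] [-0.1235  0.0335  0.0142] 0.0195
end False 49.8 [-0.714   0.0384 -2.2405] [-0.0201  0.0793 -0.0134] 0.02
lip s 100.3648745321644
tilt 51.9 [ 0.0528  0.1914 -1.9618] [ 0.3167  0.164  -0.0253] 0.0197
up 52.5 [ 0.6235 -0.6935 -3.3804] [ 0.3597  0.0967 -0.0164] 0.0203
```

View pics/lift3.png

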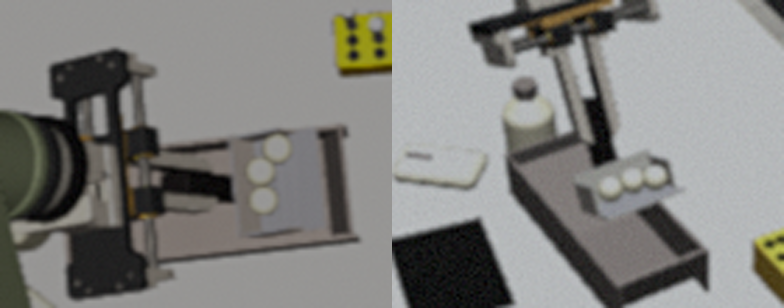

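All three remaining balls are in the pan and the tub is empty. Dump, lay the scoop back, and verify.

```bash
python3 dump.py 34; sed -i 's/SC=np.array([^)]*)/SC=np.array([.419,.215,2.98])/' rob.py
cat > jars.py <<'E'
from rob import *
def jars():
    """list of (x,y) per kind averaged over cameras where matched"""
    out={}
    for c in("top","side"):
        camera(c)
        for q,parts,z in(("wide_jar0",wide,.05),("slim_jar0",slim,.05)):
            for d in regions_of(q,c):
                if d["p"]<.3: continue
                p,f=fit(parts,back(d["position"],z,c),{c:d["region"]},0,False)
                if f<.4: out.setdefault(q[:4],[]).append((c,p-np.array([.0018,.004-.0013])*(-1 if c=="top" else 1),round(f,2)))
    return out
E
python3 - <<'E'
from rob import *; from jars import jars
reach(*matp(130)); ml(matp(15),.2); print(ml(matp(2),.03,contact_N=5),get_state()["position"][2]-matp(5)[0][2])
grip(.06); dwell(.2); ml(matp(120),.3); reach(np.array([.4,-.0,.42]),get_state()["tool_rot"]); print(get_state()["clock"])
j=jars()
for k in j:
    for r in j[k]: print(k,*r)
a=[]
for c,(x,y) in(("top",(90,120)),("side",(150,90))):
    im=camera(c);im=im[y:y+210,x:x+400] if c=="top" else im[y:y+300,x:x+300]
    a.append(cv2.resize(im[:,:,::-1],(480,252) if c=="top" else (320,320),interpolation=2))
a[0]=cv2.copyMakeBorder(a[0],0,68,0,0,0);cv2.imwrite("pics/m5.png",np.hstack(a))
E
```

```text
57.525 [-0.2391  0.5711 -2.1967]
True -0.00012420738120311192
63.0083
wide top [ 0.4133 -0.3885] 0.04
wide top [ 0.5013 -0.2941] 0.1
wide top [ 0.5856 -0.3026] 0.03
wide side [ 0.4131 -0.3887] 0.08
wide side [ 0.5007 -0.2926] 0.04
wide side [ 0.585  -0.3025] 0.05
slim top [ 0.5787 -0.3892] 0.06
slim top [ 0.4051 -0.3042] 0.07
slim top [ 0.5229 -0.35  ] 0.06
slim side [ 0.4057 -0.3048] 0.06
slim side [ 0.5231 -0.3499] 0.04
slim side [ 0.5793 -0.3895] 0.08
```

View pics/m5.png

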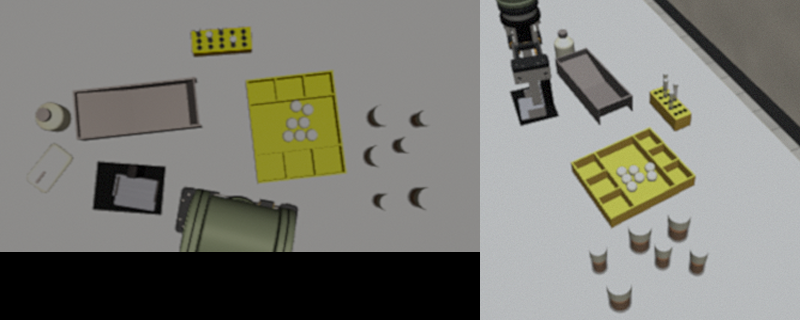

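Seven balls are in the bay, the scoop lies flat on the mat, and one slim jar has been knocked from (0.493, −0.379) to (0.523, −0.350). Now the jars.

```bash
cat > place.py <<'E'
from rob import *
J={"w":[(.4132,-.3886),(.501,-.2933),(.5853,-.3025)],"s":[(.4054,-.3045),(.523,-.35),(.579,-.3893)]}
GH=.054
def R_of(a,f): y=f*np.array([np.cos(a),np.sin(a),0]);z=np.array([0,0,-1.]);return np.c_[np.cross(y,z),y,z]
def best(P,a):  # pick the half turn with joint 6 nearest zero
    c=[(q,R_of(a,f)) for f in(1,-1) if (q:=inverse_kinematics(P,R_of(a,f))) is not None]
    return min(c,key=lambda t:abs(t[0][5]))[1] if c else None
def clear(p,a,op,others):
    m=1.
    for o,r in others:
        d=np.array(o)-p;u=abs(d@[np.cos(a),np.sin(a)]);v=abs(d@[-np.sin(a),np.cos(a)])
        m=min(m,np.hypot(max(0,max(op/2-u,u-op/2-.0125)),max(0,v-.011))-r)
    return m
def do(p,k,cell,others):
    r=.023 if k=="w" else .017; op=2*r+.02; p=np.array(p)
    a=max(np.arange(0,np.pi,.1),key=lambda a:min(clear(p,a,op,others),.02)-.0002*abs(a-CR[2])); 
    P=np.array([p[0],p[1],GH+grasp_offset]);up=np.array([0,0,.11]);R=best(P,a)
    grip(op);reach(P+up,R);movel(P,R,.15,contact_N=12);grip(0.);g=get_state()["finger_gap"]
    print(k,p,"a",round(a,1),"clear",round(clear(p,a,op,others),4),"gap",round(g,4),end=" ")
    if abs(g-2*r)>.003: print("BAD GRASP");return False
    movel(P+up,R,.25)
    c=w(CR,-.079 if k=="w" else .084,cell*.061);Q=np.array([c[0],c[1],GH+.005+grasp_offset]);R=best(Q,CR[2])
    reach(Q+up,R);movel(Q+[0,0,.04],R,.2);hit=movel(Q-[0,0,.002],R,.05,contact_N=6)
    h=get_state()["position"][2]-Q[2];s=get_state();print("hit",hit,"dz",round(h,4),"t",round(s["clock"],1),s["force"])
    if abs(h)>.008: return False
    grip(2*r+.02);movel(Q+up,R,.3);return True
E
python3 - <<'E'
from place import *
left=[("w",0),("s",0),("w",1),("s",1),("w",2),("s",2)]
cells={("w",0):-1,("s",0):1,("w",1):0,("s",1):0,("w",2):1,("s",2):-1}
for n in(("w",0),("s",0),("w",1)):
    left.remove(n); oth=[(J[k][i],.023 if k=="w" else .017) for k,i in left]
    if not do(J[n[0]][n[1]],n[0],cells[n],oth): break
E
```

```text
w [ 0.4132 -0.3886] a 0.1 clear 0.0526 gap 0.0456 hit True dz 0.0006 t 69.9 [-0.3086 -0.5091  3.3264]
s [ 0.4054 -0.3045] a 0.1 clear 0.0337 gap 0.0336 hit True dz 0.0004 t 76.5 [-1.131  -0.2718  3.2644]
w [ 0.501  -0.2933] a 0.5 clear 0.0216 gap 0.0455 hit True dz 0.0006 t 82.9 [0.0886 0.1926 1.2928]
```

Run:
```python
from place import *; from jars import jars
reach(np.array([.4,.1,.42]),get_state()["tool_rot"])
j=jars()
for k in j:
    for r in j[k]: print(k,*r)
new={"w":[None]*3,"s":[None]*3}
for k,i in(("w",2),("s",1),("s",2)):
    c=[r[1] for r in j["wide" if k=="w" else "slim"] if np.hypot(*(r[1]-J[k][i]))<.015]
    J[k][i]=tuple(np.mean(c,0)) if c else J[k][i]; print(k,i,J[k][i],len(c))
left=[("s",1),("w",2),("s",2)];cells={("s",1):0,("w",2):1,("s",2):-1}
for n in list(left):
    left.remove(n); oth=[(J[k][i],.023 if k=="w" else .017) for k,i in left]
    if not do(J[n[0]][n[1]],n[0],cells[n],oth): break
reach(np.array([.4,.1,.42]),get_state()["tool_rot"]); print(get_state()["clock"])
a=[]
for c,(x,y) in(("top",(90,120)),("side",(150,90))):
    im=camera(c);im=im[y:y+210,x:x+400] if c=="top" else im[y:y+300,x:x+300]
    a.append(cv2.resize(im[:,:,::-1],(460,242) if c=="top" else (340,340),interpolation=2))
a[0]=cv2.copyMakeBorder(a[0],0,98,0,0,0);cv2.imwrite("pics/m6.png",np.hstack(a))
```

```text
wide top [ 0.584  -0.3026] 0.09
wide top [ 0.4886 -0.1921] 0.05
wide top [ 0.4819 -0.1317] 0.07
wide side [ 0.4839 -0.1219] 0.25
wide side [ 0.5852 -0.3022] 0.04
slim top [ 0.5224 -0.351 ] 0.13
slim top [ 0.6379 -0.052 ] 0.07
slim side [ 0.5227 -0.3488] 0.18
slim side [ 0.6403 -0.0435] 0.17
slim side [ 0.5798 -0.3895] 0.03
w 2 (np.float64(0.5845943095651913), np.float64(-0.30239615659337216)) 2
s 1 (np.float64(0.5225864849977371), np.float64(-0.3498975118748)) 2
s 2 (np.float64(0.5797954121504736), np.float64(-0.389487244744891)) 1
s [ 0.5226 -0.3499] a 1.4 clear 0.0227 gap 0.0339 hit True dz 0.0005 t 91.8 [0.4207 0.702  4.1336]
w [ 0.5846 -0.3024] a 0.1 clear 0.0607 gap 0.0456 hit True dz 0.0007 t 98.3 [0.2334 0.1934 1.7624]
s [ 0.5798 -0.3895] a 0.1 clear 1.0 gap 0.0337 hit True dz 0.0006 t 105.1 [1.0044 0.4845 1.8039]
107.575
```

View pics/m6.png

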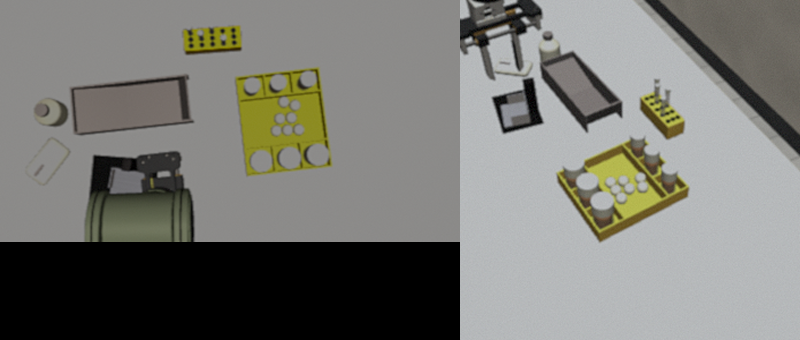

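All six jars are standing upright in the right rows, the seven balls are in the bay, the tub is empty and the scoop is on its mat, so I'm handing in.

```bash
python3 -c "
from plant import *
print(hand_in())"
```

```text
the job is handed in; nothing more can be done
None
```

Job handed in at about 108 s: all 7 balls were scooped into the bay, the scoop was laid flat on its mat, and then all 6 jars were stood upright in their correct rows, as the last pictures show; no verdict came back at hand-in.

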